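Sweep the used stoppers into the bench pan

ROBOT

A 6-joint arm with a two-finger parallel gripper is mounted at the origin on a cart in front of the work surface, level with it; the furniture and walls round the work are solid. World frame = base frame: x ahead of the robot, y to its left, z up, the work surface at z = 0. Lengths are in m, angles in rad, forces in N, time in s.
With the tool pointing down it reaches from about 0.375 to 0.9 m from the base axis. Payload 3.1 kg.
Tool frame: the origin (TCP) lies between the finger pads; the fingertips stand 8 mm ahead of it and the grasp point (between the pads) lies 11 mm behind it; z points along the fingers, y is the line along which they close (so a half turn about z gives the same grasp; the last joint's range is limited). The gripper opens to 85 mm and grips with 20 to 120 N. Pads are 22 mm wide; open, the fingers measure 114 mm over their backs; the gripper's body (76 mm by 85 mm) begins 54 mm behind the grasp point. The pads swing forward as they close: fully open they stand 13 mm farther back than shut.
Start: joints at [1.123, 0.527, 1.433, -0, 1.181, -0.178], TCP at [0.167, 0.602, 0.239] pointing down, gripper open.
Joint ranges: [-3.08, 3.08], [-0.75, 2.2], [0.22, 2.44], [-1.43, 4.57], [0, 2.65], [-2.85, 2.85]. Speed limits (rad/s): [2.79, 2.79, 3.14, 3.14, 3.14, 3.14].

INTERFACE

Orientations are given as a unit quaternion [x, y, z, w].
In Python, from station import readout, cams, sign_off gives the robot as it stands.
- The arm moves only by the tool send_rows, never from a script. Its argument "commands" is text: rows parted by semicolons, each of 5 numbers parted by spaces: the finger opening in mm, from 0 to 85.4, then the shift along the tool's x, y, z each as a share of 0.02 m, from -1 to 1, then the turn about the tool's z as a share of 4 degrees, from -1 to 1. In form: grip dx dy dz spin; .... A call has 1 to 20 rows; each row shifts and turns the commanded pose from where the row before left it, along the tool's axes as they then stand; what a row does not reach is not made up. A row lasts 1/12 s, in which the tool goes at most 41.7 mm and 7.16 degrees, less where a joint would pass 70% of its speed; a pose out of reach is approached as far as the arm can. A call with a number of a shift or a turn outside -1 to 1 is refused whole. A call with a gripper value outside its range is refused whole. The fingers move at their own pace and stop on an object; "grip_force" is the grip in N (left out, the last holds). Time passes only in rows, so rows that do not move let the fingers close. It gives the time, the measured TCP pose, the force, the opening and the grip force at its end, in the units of the state.
- readout.sense(): the state, without advancing time (a new reading comes with each control period).
- cams.snapshot(name): name is "side" or "top" or "wrist"; returns a dict with "pixels" (480x640x3 uint8, red, green, blue), "intrinsics" (3x3 intrinsics, pixels), "dist" ([k1, k2, p1, p2, k3] as OpenCV has them; the pictures are not rectified), "eye" and "rotation" of the camera in the world. Camera axes: x right, y down, z forward; pixel columns grow to the right and rows downward; lengths in m; the calibration is good to about 2 mm. A picture is of the moment at which its call begins. There is no depth.
- sign_off(): hands the job in; it is judged then, once.
The state is a dict: "t": time; "q": joint angles; "qd": joint speeds; "tau": joint torques, N m; "tcp_pos": TCP position; "tool_rot": TCP orientation; "force": force on the tool from outside, world axes, zero at the start; "ft_torque": the same for the moment, N m; "finger_gap": opening from 0.0 (shut) to 1.0 (fully open); "gripper_force": force on a finger pad.
Only numpy, scipy, OpenCV 4.12 (cv2) and the standard library are available. Lean on these libraries where they do the work, as an engineer would, in place of code of your own. Each camera call takes 0.05 s, during which the arm holds its last target. There are 200 camera calls.

TASK

Clear up the three used rubber stoppers: with the fingertips, sweep each one across the desk through the open mouth of the blue bench pan, up its little ramp and fully onto its flat floor. Only push them along - never grip, lift or carry them, and do not press or jam them hard - and leave the three capped vials and the pink beaker standing where they are.

Things in the scene. Friction and masses are not known exactly. Their poses are not given: they have to be found in the camera images.
- pan: Blue dustpan-like bench pan, fixed. Origin: on the desk under its middle; x from the mouth to the back, y across, z up. Mouth at x=-80 mm; ramp rises 0 to 3 mm up to x=-45, then flat floor 3 mm thick to the back wall (inside x=75). Side walls from x=-45, inside y=+-70, 3 thick; ahead of them cheeks flare to y=+-90 at the mouth. Walls with rim 31 mm high. Hanging loop to x=99 behind.
- stopper_1: Tapered rubber stopper, reddish brown, the largest, standing upright and loose on the desk, wide end 27 mm across, 24 mm high, about 20 g; it slides when pushed low down and contacts behave like an upright cylinder of radius 13.4 mm. Origin: centre of its underside, z up.
- stopper_2: Tapered rubber stopper, black, the smallest, standing upright and loose on the desk, wide end 22 mm across, 20 mm high, about 20 g; it slides when pushed low down and contacts behave like an upright cylinder of radius 10.9 mm. Origin: centre of its underside, z up.
- stopper_3: Tapered rubber stopper, reddish brown, the middle size, standing upright and loose on the desk, wide end 25 mm across, 22 mm high, about 20 g; it slides when pushed low down and contacts behave like an upright cylinder of radius 12.4 mm. Origin: centre of its underside, z up.
- vial_1: Small capped glass sample vial with a white cap, 22 mm across and 58 mm high, standing loose; leave it alone. Origin: centre of its underside.
- vial_2: Small capped glass sample vial with a red cap, 22 mm across and 58 mm high, standing loose; leave it alone. Origin: centre of its underside.
- vial_3: Small capped glass sample vial with a black cap, 22 mm across and 58 mm high, standing loose; leave it alone. Origin: centre of its underside.
- beaker_pink: Small beaker with pink contents, 52 mm across and 64 mm high, standing loose; leave it alone. Origin: centre of its underside.

How it is judged:
At the end, for the whole second after the job is handed in: All three stoppers are at rest inside the pan's walls with their origins at least 15 mm past the top of the ramp (x > -30 mm in the pan's frame), and lower than 25 mm (x of stopper_1 in the frame of pan between -0.03 and 0.076 m and y of stopper_1 in the frame of pan between -0.07 and 0.07 m and height (world z) of each of stopper_1, stopper_2, stopper_3 below 0.025 m and linear speed of each of stopper_1, stopper_2, stopper_3 below 0.01 m/s and x of stopper_2 in the frame of pan between -0.03 and 0.076 m and y of stopper_2 in the frame of pan between -0.07 and 0.07 m and x of stopper_3 in the frame of pan between -0.03 and 0.076 m and y of stopper_3 in the frame of pan between -0.07 and 0.07 m); the robot touches nothing.
It fails at once if a stopper is lifted: its underside more than 30 mm above the desk (height (world z) of any of stopper_1, stopper_2, stopper_3 above 0.03 m).
It fails at once if a stopper is gripped, pressed or jammed by the fingers with more than 15 N (contact force between the fingers and stopper_1 above 15 N or contact force between the fingers and stopper_2 above 15 N or contact force between the fingers and stopper_3 above 15 N).
It fails at once if a vial or the beaker is moved by more than 20 mm or tipped (distance of any of vial_1, vial_2, vial_3, beaker_pink from where it was at the start of the episode above 0.02 m or angle between any of vial_1, vial_2, vial_3, beaker_pink's own z axis and vertical above 0.5 rad).
It also fails if it takes over 64 s, if anything falls off the work surface, if the arm or the gripper's body presses on something with over 40 N, if the wrist force passes 120 N, or if a joint passes its speed limit or range.

## Working session

There is one attempt and no reset: what is moved stays moved. The work goes in short steps, Python scripts to look and compute and a tool call to move; the robot and the scene stay as the last step left them, time stands still between calls to the robot, and variables do not carry over. Pictures are saved under pics/ and viewed, at most 10 in all, crops included, and the job is handed in when it is done.

Besides the shell and the picture viewer there is one more tool, called after "Emit:" by a JSON object that holds its "op" and its "data", one argument or row to a line. send_rows: Moves the arm, as the interface text tells. Its arguments: {"type":"object","properties":{"commands":{"type":"string"},"grip_force":{"type":"number"}},"required":["commands"]}

```bash
mkdir -p pics
cat > h.py <<'E'
import numpy as np, cv2
from station import readout, cams, sign_off
def snap(n,f=None):
    s=cams.snapshot(n)
    if f: cv2.imwrite('pics/'+f,s['pixels'][:,:,::-1])
    return s
def ray(s,uv,z):
    K=np.array(s['intrinsics']);d=np.array(s['dist'])
    p=cv2.undistortPoints(np.array(uv,float).reshape(-1,1,2),K,d).reshape(-1,2)
    R=np.array(s['rotation']);e=np.array(s['eye'])
    if R.shape!=(3,3):
        from scipy.spatial.transform import Rotation as Ro; R=Ro.from_quat(R).as_matrix()
    w=np.c_[p,np.ones(len(p))]@R.T
    return e+w*((z-e[2])/w[:,2])[:,None]
E
python3 - <<'E'
from h import *
s=snap('top','top1.png'); print(s['eye'],s['rotation']); snap('side','side1.png'); r=readout.sense(); print(r)
E
```

```text
[ 0.4261324  -0.05696766  0.89464483] [ 0.71522886 -0.69653382  0.04630965 -0.03381924]
{'t': 0.1, 'q': array([ 1.12252025e+00,  5.28344609e-01,  1.43375568e+00,  1.39993668e-05,
        1.18142677e+00, -1.78488416e-01]), 'qd': array([-1.14805586e-03, -1.64384576e-03, -2.36893383e-03,  1.06607980e-03,
        5.86275672e-05, -7.83599428e-06]), 'tau': array([ 3.77062233e-04, -4.43306744e+01, -1.78587145e+01, -2.56839767e-04,
        3.93426410e-03, -6.78016150e-06]), 'tcp_pos': array([0.16626571, 0.60183223, 0.23845492]), 'tool_rot': array([ 1.34487685e-01,  9.90914793e-01, -9.18102363e-04, -3.04325627e-04]), 'force': array([-0.09956697,  0.51710095,  0.3446059 ]), 'ft_torque': array([-0.01846664, -0.02686069,  0.00968144]), 'gripper_force': 0.0, 'finger_gap': 0.9983871008595566}
```

View pics/top1.png

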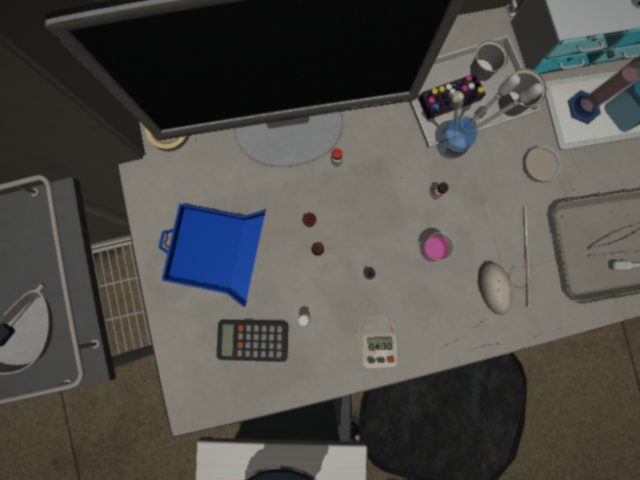

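View pics/side1.png

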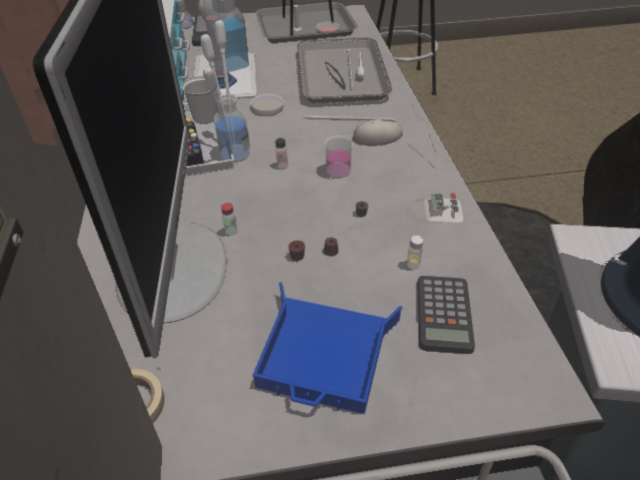

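The top view shows the pan at about (213,250) with its mouth towards the right. The stoppers are at (309,219), (318,249) and (369,272), the vial caps at (337,155), (442,188) and (303,320), and the beaker at (435,247). The side view agrees.

```bash
cat > m.py <<'E'
from h import *
def stoppers(s,rois):
    im=s['pixels'].astype(int).max(2); out=[]
    for (u,v,h,r) in rois:
        c=im[v-r:v+r,u-r:u+r]; m=(c<75).astype(np.uint8)
        n,l,st,ce=cv2.connectedComponentsWithStats(m)
        if n<2: out.append(None); continue
        k=1+st[1:,4].argmax(); uv=ce[k]+[u-r,v-r]
        out.append((uv.round(1),st[k,2:],ray(s,[uv],h)[0].round(4)))
    return out
E
python3 - <<'E'
from m import *
s=snap('top')
for o in stoppers(s,[(309,219,.014,14),(318,249,.014,13),(369,272,.012,14)]): print(o)
im=s['pixels'].astype(int)
b=((im[:,:,2]>90)&(im[:,:,2]>2*im[:,:,0])&(im[:,:,2]>1.8*im[:,:,1])).astype(np.uint8); b[:,300:]=0
c=max(cv2.findContours(b,0,2)[0],key=cv2.contourArea)
ap=cv2.approxPolyDP(c,4,True).reshape(-1,2);print(ap); print(ray(s,ap,.031).round(3)); print(ray(s,ap,0).round(3))
for n,uv,z in [('v1white',(303,321),.058),('v2red',(337,154),.058),('v3',(442,188),.058),('bk',(435,246),.03)]: print(n,ray(s,[uv],z)[0].round(3))
s=snap('side')
for o in stoppers(s,[(297,250,.012,14),(331,246,.012,12),(362,209,.011,12)]): print(o)
for n,uv in [('v1',(414,265)),('v2',(230,233)),('v3',(282,166)),('bk',(338,173))]: print(n,ray(s,[uv],0.0)[0].round(3))
print('pan rim corners', ray(s,[(282,287),(399,309),(367,402),(260,388)],.031).round(3))
E
```

```text
(array([309. , 219.3]), array([ 13,  14, 126], dtype=int32), array([ 0.5717, -0.0403,  0.014 ]))
(array([317.2, 248.6]), array([ 13,  12, 125], dtype=int32), array([ 0.5161, -0.0576,  0.014 ]))
(array([368.8, 272.5]), array([ 11,  12, 101], dtype=int32), array([ 0.4734, -0.1563,  0.012 ]))
[[181 204]
 [174 228]
 [161 236]
 [159 246]
 [168 254]
 [163 279]
 [224 291]
 [243 305]
 [225 290]
 [165 279]
 [179 208]
 [201 209]
 [184 209]
 [169 274]
 [228 287]
 [245 300]
 [263 215]
 [237 218]
 [263 211]
 [240 216]]
[[0.592 0.201 0.031]
 [0.546 0.211 0.031]
 [0.53  0.235 0.031]
 [0.511 0.238 0.031]
 [0.497 0.22  0.031]
 [0.45  0.226 0.031]
 [0.431 0.112 0.031]
 [0.407 0.076 0.031]
 [0.433 0.11  0.031]
 [0.45  0.222 0.031]
 [0.584 0.204 0.031]
 [0.583 0.163 0.031]
 [0.582 0.195 0.031]
 [0.459 0.215 0.031]
 [0.439 0.105 0.031]
 [0.416 0.072 0.031]
 [0.575 0.046 0.031]
 [0.568 0.094 0.031]
 [0.582 0.046 0.031]
 [0.572 0.089 0.031]]
[[0.597 0.21  0.   ]
 [0.55  0.221 0.   ]
 [0.534 0.245 0.   ]
 [0.514 0.248 0.   ]
 [0.499 0.23  0.   ]
 [0.451 0.236 0.   ]
 [0.431 0.118 0.   ]
 [0.406 0.08  0.   ]
[... 158 characters left out ...]
077 0.   ]
 [0.58  0.049 0.   ]
 [0.573 0.099 0.   ]
 [0.588 0.05  0.   ]
 [0.577 0.094 0.   ]]
v1white [ 0.382 -0.036  0.058]
v2red [ 0.688 -0.089  0.058]
v3 [ 0.63  -0.285  0.058]
bk [ 0.525 -0.278  0.03 ]
(array([296.4, 255.1]), array([ 14,  11, 117], dtype=int32), array([ 0.5687, -0.0295,  0.012 ]))
(array([330.3, 249.6]), array([ 14,  12, 122], dtype=int32), array([ 0.5159, -0.0469,  0.012 ]))
(array([360.9, 211.6]), array([11, 10, 76], dtype=int32), array([ 0.4716, -0.1472,  0.011 ]))
v1 [ 0.381 -0.037  0.   ]
v2 [ 0.69  -0.084  0.   ]
v3 [ 0.632 -0.283  0.   ]
bk [ 0.521 -0.27   0.   ]
pan rim corners [[0.577 0.057 0.031]
 [0.407 0.082 0.031]
 [0.446 0.232 0.031]
 [0.579 0.225 0.031]]
```

Emit:
{"op": "send_rows", "data": {
  "commands": "12 -0.97 -0.91 0.1 0;12 -0.97 -0.91 0.1 0;12 -0.97 -0.91 0.1 0;12 -0.97 -0.91 0.1 0;12 -0.97 -0.91 0.1 0;12 -0.97 -0.91 0.1 0;12 -0.97 -0.91 0.1 0;12 -0.97 -0.91 0.1 0;12 -0.97 -0.91 0.1 0;12 -0.97 -0.91 0.1 0;12 -0.97 -0.91 0.1 0;12 -0.97 -0.91 0.1 0;12 -0.97 -0.91 0.1 0;12 -0.97 -0.91 0.1 0;12 -0.97 -0.91 0.1 0;12 -0.97 -0.91 0.1 0;12 -0.97 -0.91 0.1 0;12 -0.97 -0.91 0.1 0;12 -0.97 -0.91 0.1 0;12 -0.97 -0.91 0.1 0",
  "grip_force": 20
}}

```text
t: 1.87
tcp_pos: [0.444, 0.1469, 0.1992]
tool_rot: [0.135, 0.991, 0.0, -0.0]
force: [-0.1, 0.2, 0.1]
finger_gap: 0.14
gripper_force: 0.0
```

Emit:
{"op": "send_rows", "data": {
  "commands": "12 -0.97 -0.91 0.3 0;12 -0.97 -0.91 0.3 0;12 -0.97 -0.91 0.3 0;12 -0.97 -0.91 0.3 0;12 -0.97 -0.91 0.3 0;12 -0.97 -0.91 0.3 0;12 -0.97 -0.91 0.3 0;12 -0.97 -0.91 0.3 0;12 -0.97 -0.91 0.3 0;12 -0.97 -0.91 0.3 0;12 0 0 0 1;12 0 0 0 1;12 0 0 0 1;12 0 0 0 1;12 0 0 0 1;12 0 0 0 1;12 0 0 0 1;12 0 0 0 1;12 0 0 0 1;12 0 0 0 1"
}}

```text
t: 3.53
tcp_pos: [0.5819, -0.079, 0.1391]
tool_rot: [0.467, 0.884, -0.0, -0.0]
force: [-0.5, 0.3, -0.5]
finger_gap: 0.139
gripper_force: 0.0
```

Emit:
{"op": "send_rows", "data": {
  "commands": "12 0 0 0 1;12 0 0 0 1;12 0 0 0 1;12 0 0 0 1;12 0 0 0 1;12 0 0 0 0;12 0 0 0 0"
}}

```text
t: 4.12
tcp_pos: [0.5819, -0.079, 0.1392]
tool_rot: [0.611, 0.791, -0.0, -0.0]
force: [0.1, -0.3, -0.1]
finger_gap: 0.14
gripper_force: 0.0
```

Run:
```python
from m import *
s=snap('wrist','w1.png'); print(s['eye'],readout.sense()['tcp_pos'])
K=np.array(s['intrinsics']);R=np.array(s['rotation']);
from scipy.spatial.transform import Rotation as Ro
if R.shape!=(3,3): R=Ro.from_quat(R).as_matrix()
P=np.array([[.570,-.037,.024],[.516,-.055,.022],[.473,-.153,.02]])
print(cv2.projectPoints(P,cv2.Rodrigues(R.T)[0],-R.T@np.array(s['eye']),K,np.array(s['dist']))[0].reshape(-1,2).round())
```

```text
[0.56201869 0.0029558  0.27390691] [ 0.58190867 -0.07898387  0.13920537]
[[307. 182.]
 [215. 187.]
 [130. 309.]]
```

View pics/w1.png

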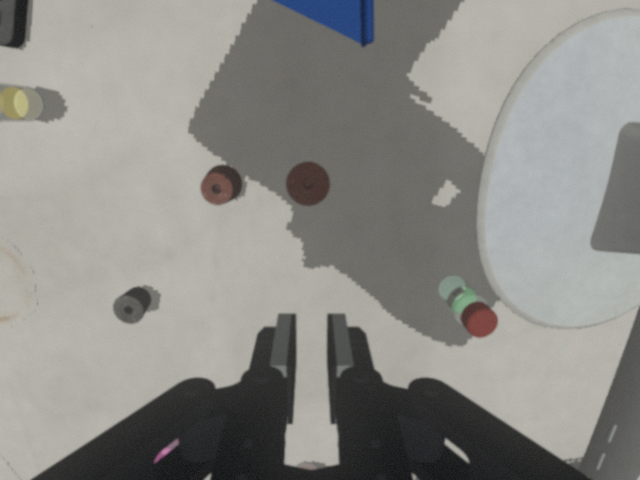

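The wrist view shows stopper_1 at (308,184), within 2 px of its predicted position and straight ahead of the fingers at column 312. Stopper_3 is at (217,187) and stopper_2 at (129,306), also as predicted. I'm lowering the tool and pushing.

Emit:
{"op": "send_rows", "data": {
  "commands": "12 0 0 0.9 0;12 0 0 0.9 0;12 0 0 0.9 0;12 0 0 0.9 0;12 0 0 0.9 0;12 0 0 0.9 0;12 0 0 0.45 0;12 0 0 0.3 0;12 0 0 0 0;12 0.3 0 0 0;12 0.3 0 0 0;12 0.2 0 0 0;12 0.2 0 0 0;12 0.2 0 0 0;12 0.3 0 0 0;12 0.3 0 0 0;12 0.3 0 0 0;12 0.3 0 0 0;12 0.3 0 0 0;12 0.3 0 0 0"
}}

```text
t: 5.83
tcp_pos: [0.5668, -0.0203, 0.0163]
tool_rot: [0.612, 0.791, -0.0, 0.0]
force: [0.1, -0.4, 0.3]
finger_gap: 0.141
gripper_force: 0.3
```

Run:
```python
from m import *
s=snap('wrist','w2.png')
```

```text
(no output)
```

View pics/w2.png

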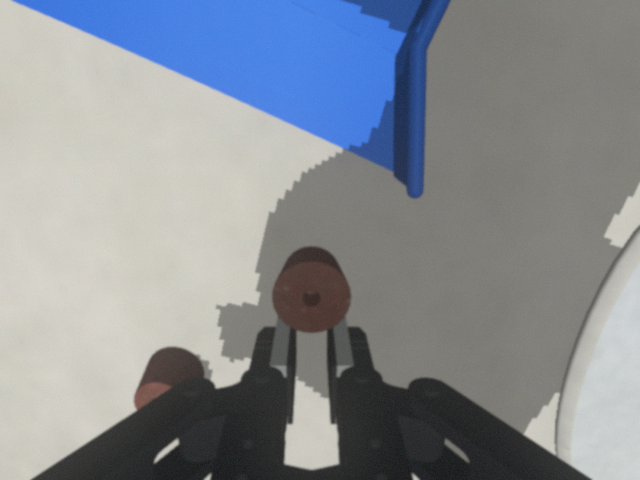

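The stopper sits centred against both fingertips at (311,295). The pan's cheek is well to the right, at (415,190), so I'll carry on.

Emit:
{"op": "send_rows", "data": {
  "commands": "12 0.3 0 0 0;12 0.3 0 0 0;12 0.3 0 0 0;12 0.3 0 0 0;12 0.3 0 0 0;12 0.3 0 0 0;12 0.3 0 0 0;12 0.3 0 0 0;12 0.3 0 0 0;12 0.3 0 0 0;12 0.3 0 0 0;12 0.3 0 0 0;12 0.3 0 0 0;12 0.3 0 0 0;12 0.3 0 0 0;12 0.3 0 0 0;12 0.3 0 0 0;12 0.3 0 0 0;12 0.3 0 0 0;12 0.3 0 0 0"
}}

```text
t: 7.55
tcp_pos: [0.5366, 0.0958, 0.0163]
tool_rot: [0.612, 0.791, -0.0, -0.0]
force: [-0.4, -0.4, 1.2]
finger_gap: 0.141
gripper_force: 0.3
```

Emit:
{"op": "send_rows", "data": {
  "commands": "12 0.3 0 0 0;12 0.3 0 0 0;12 0.3 0 0 0;12 0.3 0 0 0;12 0.3 0 0 0;12 0.3 0 0 0;12 0.3 0 0 0;12 0.3 0 0 0;12 0.3 0 0 0;12 0.2 0 0 0;12 0.1 0 0 0;12 0 0 0 0;12 -0.3 0 0 0;12 -0.7 0 0 0;12 -0.7 0 -0.5 0;12 0 0 -1 0;12 0 0 -1 0;12 0 0 -1 0;12 0 0 -1 0;12 0 0 0 0"
}}

```text
t: 9.22
tcp_pos: [0.5328, 0.1197, 0.1097]
tool_rot: [0.612, 0.791, 0.002, 0.003]
force: [0.7, -0.7, -0.3]
finger_gap: 0.141
gripper_force: 0.0
```

Run:
```python
from m import *
s=snap('wrist','w3.png'); r=readout.sense(); print(r['tcp_pos'],r['tool_rot'])
```

```text
[0.53187379 0.1197774  0.1081374 ] [0.61223321 0.7906737  0.0014634  0.00185853]
```

View pics/w3.png

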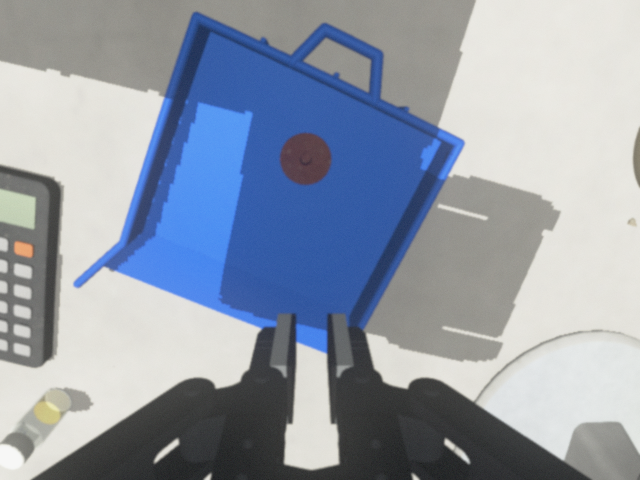

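Stopper_1 is on the pan floor at (306,159), near the back. Stopper_3 is next.

Emit:
{"op": "send_rows", "data": {
  "commands": "12 -0.94 -0.35 0 0;12 -0.94 -0.35 0 0;12 -0.94 -0.35 0 0;12 -0.94 -0.35 0 0;12 -0.94 -0.35 0 0;12 -0.94 -0.35 0 0;12 -0.94 -0.35 0 0;12 -0.94 -0.35 0 0;12 -0.94 -0.35 0 0;12 -0.94 -0.35 0 0;12 -0.94 -0.35 0 0;12 0 0 0 0.95;12 0 0 0 0.95;12 0 0 0 0.95;12 0 0 0 0.95;12 0 0 0 0.95;12 0 0 0 0.95;12 0 0 0 0;12 0 0 0 0"
}}

```text
t: 10.85
tcp_pos: [0.507, -0.0992, 0.1054]
tool_rot: [0.756, 0.655, -0.0, -0.001]
force: [-0.8, -0.3, -0.2]
finger_gap: 0.146
gripper_force: 0.0
```

Run:
```python
from m import *
s=snap('wrist','w4.png'); r=readout.sense(); print(r['tcp_pos'],r['tool_rot'])
```

```text
[ 0.50711302 -0.09916668  0.10554943] [ 7.55792901e-01  6.54810275e-01 -3.35928230e-04 -6.93927179e-04]
```

View pics/w4.png

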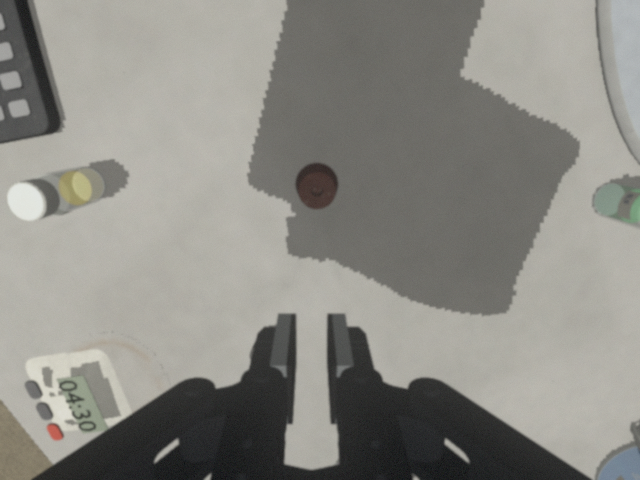

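Stopper_3 is at (317,185), about 2 mm right of the finger centre line. I'll shift across, lower and push.

Emit:
{"op": "send_rows", "data": {
  "commands": "12 0 0.1 0.9 0;12 0 0 0.9 0;12 0 0 0.9 0;12 0 0 0.9 0;12 0 0 0.5 0;12 0 0 0.35 0;12 0 0 0 0;12 0.3 0 0 0;12 0.3 0 0 0;12 0.2 0 0 0;12 0.2 0 0 0;12 0.2 0 0 0;12 0.3 0 0 0;12 0.3 0 0 0;12 0.3 0 0 0;12 0.3 0 0 0;12 0.3 0 0 0;12 0.3 0 0 0;12 0.3 0 0 0;12 0.3 0 0 0"
}}

```text
t: 12.57
tcp_pos: [0.52, -0.0275, 0.0173]
tool_rot: [0.756, 0.654, -0.0, -0.0]
force: [-0.3, -0.2, -0.7]
finger_gap: 0.142
gripper_force: 0.2
```

Emit:
{"op": "send_rows", "data": {
  "commands": "12 0.3 0 0 0;12 0.3 0 0 0;12 0.3 0 0 0;12 0.3 0 0 0;12 0.3 0 0 0;12 0.3 0 0 0;12 0.3 0 0 0;12 0.3 0 0 0;12 0.3 0 0 0;12 0.3 0 0 0;12 0.3 0 0 0;12 0.3 0 0 0"
}}

```text
t: 13.57
tcp_pos: [0.5303, 0.0437, 0.0173]
tool_rot: [0.756, 0.654, -0.0, -0.0]
force: [0.2, -0.5, 0.5]
finger_gap: 0.142
gripper_force: 0.1
```

Emit:
{"op": "send_rows", "data": {
  "commands": "12 0.3 0 0 0;12 0.3 0 0 0;12 0.3 0 0 0;12 0.3 0 0 0;12 0.3 0 0 0;12 0.3 0 0 0;12 0.3 0 0 0;12 0.3 0 0 0;12 0.3 0 0 0;12 0.3 0 0 0;12 0.3 0 0 0;12 0.2 0 0 0;12 0.1 0 0 0;12 0 0 0 0;12 -0.3 0 0 0;12 -0.7 0 0 0;12 -0.7 0 -0.5 0;12 0 0 -1 0;12 0 0 -1 0;12 0 0 -1 0"
}}

```text
t: 15.23
tcp_pos: [0.5352, 0.0796, 0.0877]
tool_rot: [0.757, 0.654, -0.001, -0.001]
force: [0.9, -0.1, -0.5]
finger_gap: 0.141
gripper_force: 0.0
```

Emit:
{"op": "send_rows", "data": {
  "commands": "12 0 0 -1 -0.9;12 0 0 0 -0.9;12 0 0 0 0;12 0 0 0 0"
}}

```text
t: 15.57
tcp_pos: [0.5354, 0.0801, 0.1074]
tool_rot: [0.714, 0.7, -0.0, -0.0]
force: [-0.0, 0.1, -0.2]
finger_gap: 0.139
gripper_force: 0.0
```

Run:
```python
from m import *
s=snap('wrist','w5.png'); r=readout.sense(); p=r['tcp_pos'];q=r['tool_rot'];y=2*np.arctan2(q[1],q[0]);print(p,np.degrees(y))
d=np.array([.472,-.198])-p[:2]; print(d@[np.cos(y),np.sin(y)]/.02,d@[np.sin(y),-np.cos(y)]/.02)
```

```text
[0.53512062 0.08028964 0.10691493] 88.82407402311271
-13.976320557902492 -2.869808372622973
```

View pics/w5.png

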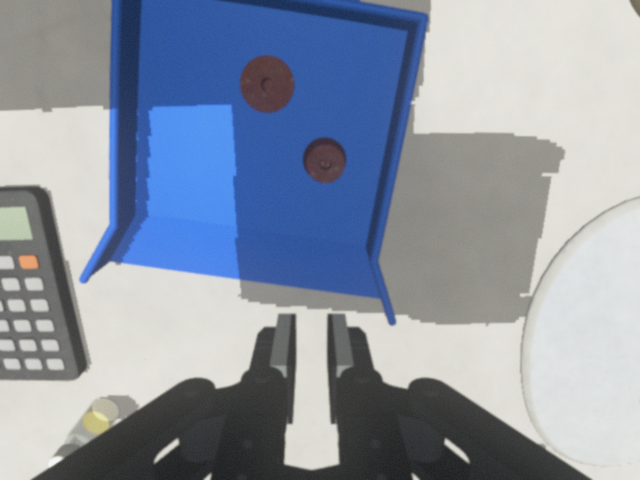

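Stopper_3, at (325,160), and stopper_1, at (267,83), are both well past the ramp. The left side of the pan is free for stopper_2.

Emit:
{"op": "send_rows", "data": {
  "commands": "12 -0.93 -0.19 0 0;12 -0.93 -0.19 0 0;12 -0.93 -0.19 0 0;12 -0.93 -0.19 0 0;12 -0.93 -0.19 0 0;12 -0.93 -0.19 0 0;12 -0.93 -0.19 0 0;12 -0.93 -0.19 0 0;12 -0.93 -0.19 0 0;12 -0.93 -0.19 0 0;12 -0.93 -0.19 0 0;12 -0.93 -0.19 0 0;12 -0.93 -0.19 0 0;12 -0.93 -0.19 0 0;12 -0.93 -0.19 0 0;12 0 0 0 0;12 0 0 0 0"
}}

```text
t: 17.03
tcp_pos: [0.4729, -0.1977, 0.1065]
tool_rot: [0.715, 0.699, -0.0, -0.001]
force: [0.2, 0.0, -0.5]
finger_gap: 0.143
gripper_force: 0.0
```

Run:
```python
from m import *
s=snap('wrist','w6.png')
```

```text
(no output)
```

View pics/w6.png

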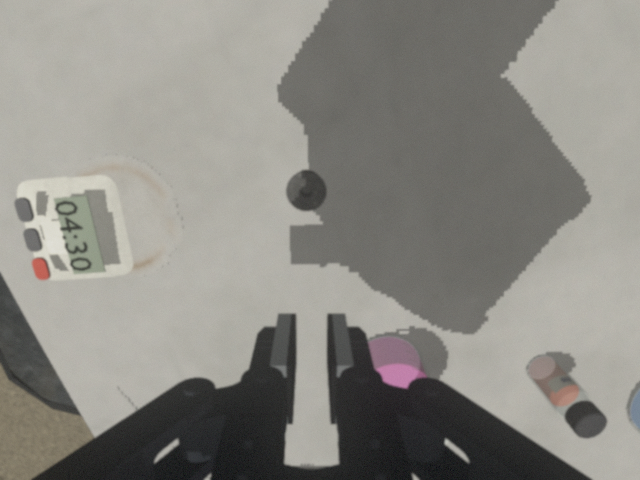

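Stopper_2 is at (306,190), about 2 mm left of centre. The beaker, at (395,360), is behind and to the right, clear of the descent.

Emit:
{"op": "send_rows", "data": {
  "commands": "12 0 -0.12 0.9 0;12 0 0 0.9 0;12 0 0 0.9 0;12 0 0 0.9 0;12 0 0 0.5 0;12 0 0 0.35 0;12 0 0 0 0;12 0.3 0 0 0;12 0.3 0 0 0;12 0.3 0 0 0;12 0.2 0 0 0;12 0.2 0 0 0;12 0.2 0 0 0;12 0.3 0 0 0;12 0.3 0 0 0;12 0.3 0 0 0;12 0.3 0 0 0;12 0.3 0 0 0;12 0.3 0 0 0;12 0.3 0 0 0"
}}

```text
t: 18.75
tcp_pos: [0.4725, -0.1245, 0.0183]
tool_rot: [0.714, 0.701, -0.0, -0.0]
force: [-0.7, -0.9, 0.1]
finger_gap: 0.143
gripper_force: 0.3
```

Emit:
{"op": "send_rows", "data": {
  "commands": "12 0.3 0 0 0;12 0.3 0 0 0;12 0.3 0 0 0;12 0.3 0 0 0;12 0.3 0 0 0;12 0.3 0 0 0;12 0.3 0 0 0;12 0.3 0 0 0;12 0.3 0 0 0;12 0.3 0 0 0;12 0.3 0 0 0;12 0.3 0 0 0;12 0.3 0 0 0;12 0.3 0 0 0;12 0.3 0 0 0;12 0.3 0 0 0;12 0.3 0 0 0;12 0.3 0 0 0;12 0.3 0 0 0;12 0.3 0 0 0"
}}

```text
t: 20.42
tcp_pos: [0.4747, -0.0046, 0.0183]
tool_rot: [0.714, 0.701, -0.0, -0.0]
force: [-1.2, 0.6, 0.4]
finger_gap: 0.139
gripper_force: 0.2
```

Stopper_2 needs about 134 mm more.

Emit:
{"op": "send_rows", "data": {
  "commands": "12 0.3 0 0 0;12 0.3 0 0 0;12 0.3 0 0 0;12 0.3 0 0 0;12 0.3 0 0 0;12 0.3 0 0 0;12 0.3 0 0 0;12 0.3 0 0 0;12 0.3 0 0 0;12 0.3 0 0 0;12 0.3 0 0 0;12 0.3 0 0 0;12 0.3 0 0 0;12 0.3 0 0 0;12 0.3 0 0 0;12 0.3 0 0 0;12 0.3 0 0 0;12 0.3 0 0 0;12 0.3 0 0 0;12 0.3 0 0 0"
}}

```text
t: 22.08
tcp_pos: [0.4769, 0.1154, 0.0183]
tool_rot: [0.714, 0.701, -0.0, -0.0]
force: [-0.9, -0.4, 0.1]
finger_gap: 0.141
gripper_force: 0.2
```

Emit:
{"op": "send_rows", "data": {
  "commands": "12 0.3 0 0 0;12 0.2 0 0 0;12 0.1 0 0 0;12 0 0 0 0;12 -0.3 0 0 0;12 -0.7 0 0 0;12 -0.7 0 -0.5 0;12 0 0 -1 0;12 0 0 -1 0;12 -0.5 0 -1 0;12 -1 0 -1 0;12 -1 0 -0.5 0;12 -1 0 0 0;12 0 0 0 0;12 0 0 0 0;12 0 0 0 0"
}}

```text
t: 23.42
tcp_pos: [0.4747, 0.0228, 0.118]
tool_rot: [0.714, 0.7, -0.0, -0.001]
force: [1.3, 0.1, 0.7]
finger_gap: 0.14
gripper_force: 0.0
```

Run:
```python
from m import *
s=snap('wrist','w7.png'); t=snap('top')
im=t['pixels'].astype(int)
O=np.array([.509,.139]);X=np.array([.165,.986])
m=((im[:,:,2]<75)).astype(np.uint8); m[:205]=0;m[300:]=0;m[:,:172]=0;m[:,262:]=0
n,l,st,ce=cv2.connectedComponentsWithStats(m)
for k in range(1,n):
    if st[k,4]>40:
        w=ray(t,[ce[k]],.018)[0]; d=w[:2]-O; print(ce[k].round(),st[k,4],w.round(3),(d@X).round(3),(d@[-.986,.165]).round(3))
for n,uv,z in [('v1',(303,321),.058),('v2',(337,154),.058)]: pass
```

```text
[207. 251.] 4381 [0.506 0.15  0.018] 0.011 0.005
```

View pics/w7.png

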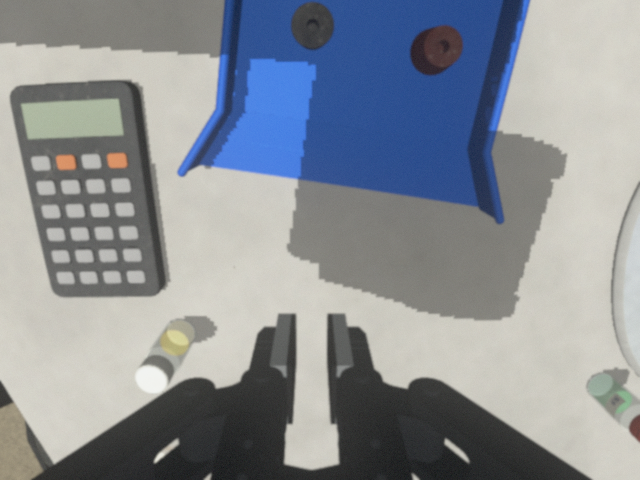

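Stopper_2, at (312,25), and stopper_3, at (440,46), are both past the ramp line, and stopper_1 is deeper in, out of view. I'll check the coordinates and hand in if they hold.

Run:
```python
from m import *
s=snap('wrist')
O=np.array([.509,.139]);X=np.array([.165,.986])
ok=True
for uv in [(312,25),(440,46)]:
    w=ray(s,[uv],.024)[0][:2]-O; print((w@X).round(3),(w@[-.986,.165]).round(3)); ok&=w@X>-.02
if ok: print(sign_off())
```

```text
0.006 0.032
0.006 -0.034
the job is handed in; nothing more can be done
None
```

All three stoppers were swept onto the pan's flat floor and the job was handed in at about 23.5 s; the judge's verdict was not shown. Stoppers 2 and 3 measured about 36 mm inside the x limit, stopper 1 was confirmed by picture only (near the back wall), and no push came near the vials or beaker.

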